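# Ready the bench analyser for its run

## Robot

A 7-joint arm with a two-finger parallel gripper is mounted at the origin on the work surface. World frame = base frame: x ahead of the robot, y to its left, z up, the work surface at z = 0. Lengths are in m, angles in rad, forces in N, time in s.
With the tool pointing down it reaches from about 0.425 to 0.875 m from the base axis. Payload 4.7 kg.
Tool frame: the origin (TCP) lies between the finger pads; the fingertips stand 14 mm ahead of it and the grasp point (between the pads) lies 5 mm behind it; z points along the fingers, y is the line along which they close (so a half turn about z gives the same grasp; the last joint's range is limited). The gripper opens to 87 mm and grips with 3 to 60 N. Pads are 19 mm wide; open, the fingers measure 117 mm over their backs; the gripper's body (75 mm by 190 mm) begins 51 mm behind the grasp point.
Start: joints at [-1.293, 0.321, -0.07, 1.45, 0.023, 1.371, -0.057], TCP at [0.17, 0.628, 0.237] pointing down, gripper open.
Joint ranges: [-2.86, 2.86], [-0.3, 2.09], [-1.38, 1.24], [0.06, 2.45], [-1.56, 4.7], [0.09, 2.05], [-2.69, 2.69]. Speed limits (rad/s): [2.57, 2.57, 3.14, 3.14, 3.14, 3.14, 3.14].

## Interface

Orientations are given as a rotation vector (axis times angle).
In Python, from bench import ctrl gives the robot as it stands.
- The arm moves only by the tool step_arm, never from a script. Its argument "commands" is a list of rows, each an object with "travel": the shift along the tool's x, y, z in m, a list of three; "turn": the turn, a rotation vector about the tool's x, y, z in degrees, a list of three. A call has 1 to 5 rows; each row is the pose to reach, as a shift and turn from the pose commanded when the call began, along the tool's axes at that moment; what a row does not reach only later rows make up. A row lasts 1/10 s, in which the tool goes at most 50 mm and 8.59 degrees, less where a joint would pass 70% of its speed; a pose out of reach is approached as far as the arm can. A call with a gripper value outside its range is refused whole. "gripper" is the opening, from 0 (shut) to 1 (fully open), set as the call begins (left out, the last holds). The fingers move at their own pace and stop on an object; "force" is the grip in N (left out, the last holds). Time passes only in rows, so rows that repeat a pose let the fingers close. It gives the time, the measured TCP pose, the force, the opening and the grip force at its end, in the units of the state.
- ctrl.get_state(): the state, without advancing time (a new reading comes with each control period).
- ctrl.get_image(name): name is "side" or "top"; returns the picture (420x560x3 uint8, red, green, blue); there is no depth.
- ctrl.camera_model(name): a dict with "fx", "fy", "cx", "cy" (pixels), "R" (3x3) and "t" (3): a world point X has camera coordinates R X + t. Camera axes: x right, y down, z forward; pixel columns grow to the right and rows downward; lengths in m; the calibration is good to about 2 mm. A picture is of the moment at which its call begins. camera_model takes no time and is no camera call.
- ctrl.close_job(): hands the job in; it is judged then, once.
The state is a dict: "time": time; "joint_positions": joint angles; "qd": joint speeds; "joint_torque": joint torques, N m; "position": TCP position; "tool_rot": TCP orientation; "ft_force": force on the tool from outside, world axes, zero at the start; "torque": the same for the moment, N m; "grip_width": opening from 0.0 (shut) to 1.0 (fully open); "grip_force": force on a finger pad.
Only numpy, scipy, OpenCV 4.12 (cv2) and the standard library are available. Lean on these libraries where they do the work, as an engineer would, in place of code of your own. Each camera call takes 0.05 s, during which the arm holds its last target. There are 200 camera calls.

## Task

First take the red adapter block out of the analyser's chamber and stand it upright in the orange tray, next to the vial. Then turn the sample carousel by its knob until the orange stripe points straight at the yellow pointer. Last, lower the open cover gently by its steel bar, guiding it all the way until it is fully shut (do not let it drop), let go, and leave everything else on the bench where it is.

Things in the scene. Friction and masses are not known exactly. Their poses are not given: they have to be found in the camera images.
- analyser: White fixed bench analyser, 180 (x) x 320 (y) x 100 mm high, with an open-topped chamber: floor 60 mm above the bench, walls 10 mm thick, rim 100 mm above the bench. Origin at the centre of its underside on the bench; -x is its front (towards the robot), z up. The carousel's axis is at (0, -50) mm in this frame; the cover is hinged along its far (+x) top edge.
- cover (a joint): Hinge angle of the cover, a clear panel 180 mm long, 320 mm wide and 8 mm thick with a blue frame, 0.35 kg. 0 = shut flat on the rim (its stop), grows as it opens; 1.57 = upright; ends at 1.9. Near upright it stays by itself; below about 1.2 rad it falls if let go.
- cover_hinge (a point): Middle of the cover's hinge line, 104 mm above the bench at the far edge of the analyser. Axes are the cover's: y along the hinge, -x from the hinge towards the bar.
- cover_bar (a point): Middle of the cover's steel grip bar, a round bar of 12 mm diameter parallel to the hinge, 225 mm from the hinge line and in the cover's plane, standing 45 mm beyond the cover's free edge. Clear length 100 mm between its two blue arms (10 mm thick). When shut it is 104 mm above the bench, 45 mm in front of the analyser's front.
- carousel (a joint): Angle of the sample carousel about its vertical axis, counter-clockwise positive seen from above. 0 = stripe towards the analyser's front (-x); ends at -3.0 and 3.0. Light friction holds it.
- knob (a point): On the carousel's axis, at the height to grip, 30 mm above the chamber floor (90 mm above the bench). The grey knob is an upright bar 54 mm long, 14 mm wide; it rises from the black disc (124 mm diameter, top 66 mm above the bench) to 98 mm above the bench. Axes turn with the carousel: the bar runs along x, the orange stripe lies along -x.
- stripe_end (a point): Outer end of the orange stripe (22 x 10 mm) on the disc, 60 mm from the axis, 67 mm above the bench.
- pointer: Yellow pointer, 14 x 12 x 8 mm, on the chamber floor just outside the disc. Its origin is on the carousel's axis at the chamber floor; the pointer itself lies along this frame's -x, 64 to 78 mm from the axis.
- pointer_tip (a point): Inner end of the yellow pointer, 65 mm from the carousel's axis, 68 mm above the bench.
- block: Red plastic adapter block, 60 (x) x 28 (y) x 65 (z) mm, about 0.12 kg, three black wells on top. Origin at the centre of its underside. Starts upright on the chamber floor, to the +y side of the carousel, and would stop the cover from closing.
- tray: Orange tray fixed to the bench, 170 (x) x 130 (y) x 30 mm high, walls 5 mm, floor 5 mm. Origin at the centre of its underside.
- vial: Small white jar with blue cap, 30 mm diameter, 55 mm high, standing in the -x half of the tray. Origin at the centre of its underside. To be left alone.
- tube_rack: Blue tube rack, 150 (x) x 90 (y) x 70 mm, origin under its centre. To be left alone.
- bottle: White bottle with red cap, 52 mm diameter, 110 mm high, origin under its centre. To be left alone.
- reagent_jar: Amber jar, white cap, 56 mm diameter, 70 mm high, origin under its centre. To be left alone.
- beaker: Clear beaker, 64 mm diameter, 75 mm high, origin under its centre. To be left alone.
- pipette: White pipette lying on the bench, 220 mm along x, 26 mm wide, 22 mm high. To be left alone.

How it is judged:
On the way, in this order (a step that is already met when the one before it is completed fails the run):
1. the red block stands upright in the tray, released (x of block in the frame of tray between -0.075 and 0.075 m and y of block in the frame of tray between -0.055 and 0.055 m and z of block in the frame of tray below 0.012 m and angle between block's own z axis and vertical below 0.15 rad and linear speed of block below 0.03 m/s and contact force between the fingers and block below 0.1 N), for 0.2 s.
2. the cover still well open, the carousel's stripe points at the yellow pointer (within 9 mm at the stripe's end) (y of stripe_end in the frame of pointer between -0.009 and 0.009 m and x of stripe_end in the frame of pointer below 0 m and value of joint cover above 0.8 rad and contact force between the fingers and carousel below 0.1 N), for 0.2 s.
3. the cover is shut on its stop (value of joint cover below 0.03 rad), for 0.2 s.
At the end, for the whole second after the job is handed in: The red block stands upright (within 0.15 rad) on the tray's floor, inside its walls, at rest; the stripe's outer end is within 9 mm sideways of the line from the carousel's axis through the yellow pointer, on the pointer's side; the cover is within 0.03 rad of shut (all of step 1 and y of stripe_end in the frame of pointer between -0.009 and 0.009 m and x of stripe_end in the frame of pointer below 0 m and value of joint cover below 0.03 rad); the robot touches nothing.
It fails at once if the cover drops or slams: it moves shut faster than 1.6 rad/s (0.36 m/s at the bar) in its last 0.35 rad (value of joint cover below 0.35 rad and velocity of joint cover below -1.6 rad/s).
It fails at once if a bystander (vial, tube rack, bottle, reagent jar, beaker or pipette) is moved by more than 25 mm (distance of any of vial, tube_rack, bottle, reagent_jar, beaker, pipette from where it was at the start of the episode above 0.025 m).
It fails at once if a bystander is tipped over (angle between any of vial, tube_rack, bottle, reagent_jar, beaker, pipette's own z axis and vertical above 0.5 rad).
It also fails if it takes over 72 s, if anything falls off the work surface, if the arm or the gripper's body presses on something with over 40 N, if the wrist force passes 120 N, or if a joint passes its speed limit or range.

## Working session

There is one attempt and no reset: what is moved stays moved. The work goes in short steps, Python scripts to look and compute and a tool call to move; the robot and the scene stay as the last step left them, time stands still between calls to the robot, and variables do not carry over. Pictures are saved under pics/ and viewed, at most 10 in all, crops included, and the job is handed in when it is done.

Besides the shell and the picture viewer there is one more tool, called after "Emit:" as name(argument=value, ...) on one line, values as JSON. step_arm: Moves the arm, as the interface text tells. Its arguments: {"type":"object","properties":{"commands":{"type":"array"},"gripper":{"type":"number"},"force":{"type":"number"}},"required":["commands"]}

```bash
mkdir -p pics; python3 - <<'E'
from bench import ctrl
import cv2
for n in("side","top"):
    cv2.imwrite(f"pics/{n}0.png",cv2.cvtColor(ctrl.get_image(n),cv2.COLOR_RGB2BGR)); m=ctrl.camera_model(n)
    print(n,m)
s=ctrl.get_state();print(s)
E
```

```text
side {'fx': 533.8159520089481, 'fy': 533.8159520089481, 'cx': 279.2374957707828, 'cy': 218.81849194973182, 'R': array([[ 0.82417086, -0.56632861,  0.0037814 ],
       [-0.43449154, -0.63656454, -0.6371834 ],
       [ 0.36326229,  0.52350501, -0.77070293]]), 't': array([-0.42620327,  0.27394521,  0.99377019])}
top {'fx': 519.5384296556786, 'fy': 519.5384296556786, 'cx': 284.6305232633152, 'cy': 208.6000357048827, 'R': array([[-0.01192942, -0.99978476,  0.01697415],
       [-0.99135266,  0.00960688, -0.13087247],
       [ 0.13068123, -0.01838861, -0.99125389]]), 't': array([-0.01527322,  0.54165764,  1.28200596])}
{'time': 0.1, 'joint_positions': array([-1.2928776 ,  0.32174501, -0.07010053,  1.45155735,  0.02260535,
        1.37079553, -0.05689134]), 'qd': array([-6.78435595e-05, -3.07248426e-03,  2.97192673e-04, -2.95170963e-03,
       -1.43493396e-04, -4.63522763e-04, -1.59425873e-03]), 'joint_torque': array([-4.23030096e-04, -4.92573988e+01, -4.06054202e-01, -3.13400280e+01,
       -6.41120598e-02,  3.93957202e-02,  8.07099923e-05]), 'position': array([0.16941453, 0.62704412, 0.23557132]), 'tool_rot': array([-4.13105104e-01, -3.11417836e+00,  2.69056054e-03]), 'ft_force': array([-0.12789303, -0.73205387, -0.23105758]), 'torque': array([-0.02836457,  0.00229746,  0.03275462]), 'grip_force': 0.0, 'grip_width': 1.001063966105544}
```

View pics/side0.png

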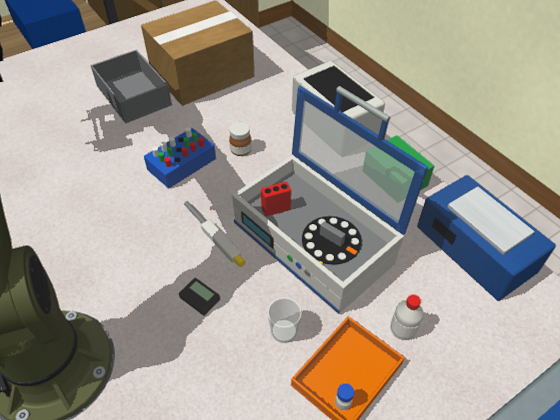

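View pics/top0.png

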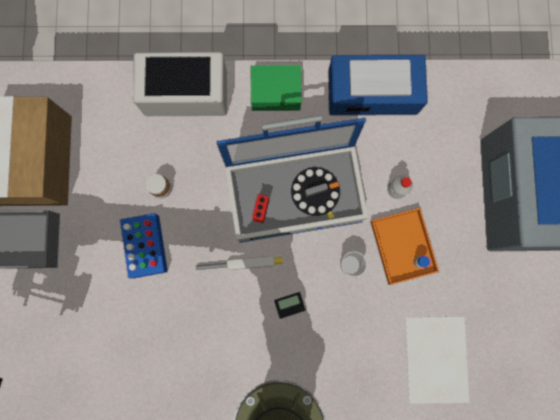

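The side and top views show everything clearly. In the top view, the block is at about (261,207), the disc at (316,190), the stripe at (334,186), the pointer at (331,215), the tray at (404,246) and the vial cap at (424,262). The cover bar is at about (292,124).

```bash
cat > h.py <<'E'
from bench import ctrl
import cv2, numpy as np
def ray(n,uv,z):
    m=ctrl.camera_model(n);R,t=m["R"],m["t"]
    d=R.T@np.array([(uv[0]-m["cx"])/m["fx"],(uv[1]-m["cy"])/m["fy"],1]);c=-R.T@t
    return c+d*(z-c[2])/d[2]
def proj(n,X):
    m=ctrl.camera_model(n);p=m["R"]@np.array(X)+m["t"]
    return p[0]/p[2]*m["fx"]+m["cx"],p[1]/p[2]*m["fy"]+m["cy"]
def blobs(im,lo,hi,roi,mina=5):
    x0,y0,x1,y1=roi;h=cv2.cvtColor(im[y0:y1,x0:x1],cv2.COLOR_RGB2HSV)
    k=cv2.inRange(h,np.array(lo),np.array(hi))
    n,l,s,c=cv2.connectedComponentsWithStats(k)
    out=[]
    for i in range(1,n):
        if s[i,4]>=mina:
            cs,_=cv2.findContours((l==i).astype(np.uint8),cv2.RETR_EXTERNAL,cv2.CHAIN_APPROX_NONE)
            out.append((s[i,4],c[i]+[x0,y0],cs[0].reshape(-1,2)+[x0,y0]))
    return sorted(out,key=lambda b:-b[0])
E
python3 - <<'E'
from h import *
np.set_printoptions(precision=4,suppress=True)
im=cv2.cvtColor(cv2.imread("pics/top0.png"),cv2.COLOR_BGR2RGB)
sd=cv2.cvtColor(cv2.imread("pics/side0.png"),cv2.COLOR_BGR2RGB)
def rect(n,b,z):
    r=cv2.minAreaRect(b[2].astype(np.float32)); P=np.array([ray(n,p,z)[:2] for p in cv2.boxPoints(r)])
    print(" area",b[0],"ctr",ray(n,r[0],z)[:2],"corners",P.tolist(), "sides",np.linalg.norm(P[1]-P[0]),np.linalg.norm(P[2]-P[1]),"ang",np.arctan2(*(P[1]-P[0])[::-1]))
for nm,lo,hi,roi,z in [("red",(0,150,90),(6,255,255),(240,180,285,235),.125),("red2",(174,150,90),(180,255,255),(240,180,285,235),.125),
  ("stripe",(7,150,120),(18,255,255),(300,165,350,210),.067),("pointer",(22,120,90),(35,255,255),(300,190,350,225),.068),
  ("tray",(5,150,100),(20,255,255),(365,200,445,290),.03),("vial",(100,120,80),(125,255,255),(410,250,440,275),.055),
  ("disc",(0,0,0),(180,255,50),(285,160,350,222),.066)]:
    print(nm)
    for b in blobs(im,lo,hi,roi)[:3]: rect("top",b,z)
print("side")
for nm,lo,hi,roi,z in [("stripe",(7,150,120),(18,255,255),(300,220,370,270),.067),("pointer",(22,120,90),(35,255,255),(305,250,335,275),.068),
 ("disc",(0,0,0),(180,255,50),(295,210,370,270),.066),("vial",(100,150,80),(125,255,255),(330,378,360,405),.055),("redtop",(0,150,140),(6,255,255),(255,178,296,220),.125)]:
    print(nm)
    for b in blobs(sd,lo,hi,roi)[:3]: rect("side",b,z)
a=cv2.resize(cv2.imread("pics/top0.png")[105:245,210:375],None,fx=4.2,fy=4.2,interpolation=cv2.INTER_CUBIC);cv2.imwrite("pics/c1.png",a)
E
```

```text
red
 area 261 ctr [0.5321 0.0382] corners [[0.5044150511199975, 0.058732574600159196], [0.5663714165262027, 0.04480462685918825], [0.559967529809193, 0.017512713868720022], [0.4980713375585428, 0.03162202782526864]] sides 0.06350259004656769 0.028033163927098603 ang -0.22112648035053872
red2
stripe
 area 41 ctr [ 0.596  -0.1434] corners [[0.5979214065013252, -0.13124136127160962], [0.6048310495951249, -0.15241520813155404], [0.5941597457199472, -0.15564641644934607], [0.5872678241947797, -0.13449112164239665]] sides 0.022272740256467593 0.011149772804382627 ang -1.255362742202116
pointer
 area 31 ctr [ 0.5208 -0.1332] corners [[0.5214842292571612, -0.12392672758753712], [0.5301246257562391, -0.1328014755198717], [0.5200550385342659, -0.1424788570257973], [0.511432385260021, -0.13360223829178577]] sides 0.012386185955480985 0.01396596934094285 ang -0.7987772965781377
tray
 area 3176 ctr [ 0.4445 -0.3234] corners [[0.5094035829771808, -0.23981552292201258], [0.5442627242050124, -0.36719008495151767], [0.38027437199566144, -0.40617438426988517], [0.3467924958568072, -0.2805741550814715]
[... 2272 characters left out ...]
9], [0.5904683985886008, -0.05264619557482064]] sides 0.01709830207555833 0.016558521350988308 ang -0.5989012864736174
vial
 area 226 ctr [ 0.4035 -0.3639] corners [[0.4022809992326343, -0.34499475419685743], [0.4235500568169429, -0.3595610549445926], [0.40466549293998366, -0.3824465376805777], [0.38383541022533296, -0.3681770195645682]] sides 0.02577886591760986 0.029671064572779057 ang -0.6004916237958986
redtop
 area 234 ctr [0.5255 0.0371] corners [[0.4917380857998901, 0.05459325662159609], [0.5677257474133385, 0.06270991343301291], [0.5594964123879766, 0.01945813509457428], [0.48540114078798435, 0.012705143380910666]] sides 0.07641992433439239 0.04402769905862758 ang 0.10641197718392381
```

View pics/c1.png

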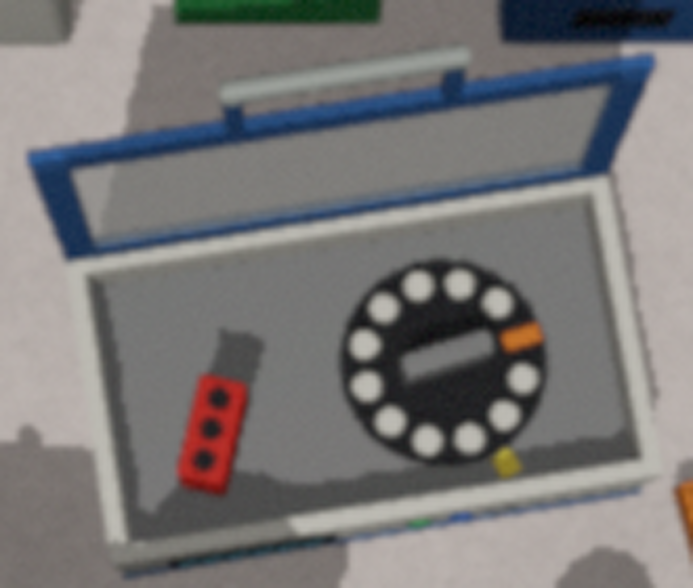

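```bash
python3 - <<'E'
from h import *
np.set_printoptions(precision=4,suppress=True)
o=np.array([210,105])
c=[np.array(p)/4.2+o for p in[(72,262),(610,178),(657,475),(108,545)]]
P=[ray("top",p,.1)[:2] for p in c];print("rim FL,FR,NR,NL",P,"sides",[np.linalg.norm(P[i]-P[i-1]) for i in range(4)])
ctr=sum(P)/4;yd=(P[0]-P[1])+(P[3]-P[2]);yaw=np.arctan2(-yd[0],yd[1]);print("ctr",ctr,"yaw",yaw)
Rz=np.array([[np.cos(yaw),-np.sin(yaw)],[np.sin(yaw),np.cos(yaw)]])
print("axis by model",ctr+Rz@[0,-.05],"hinge",ctr+Rz@[.09,0],"bar shut",ctr+Rz@[-.135,0])
ax=ray("top",np.array((443,362))/4.2+o,.066)[:2];kn=ray("top",np.array((448,356))/4.2+o,.098)[:2];print("disc",ax,"knob",kn)
def tri(u,v):
    A=[];b=[]
    for n,p in(("top",u),("side",v)):
        m=ctrl.camera_model(n);K=np.array([[m["fx"],0,m["cx"]],[0,m["fy"],m["cy"]],[0,0,1]]);A.append(K@np.c_[m["R"],m["t"]])
    X=cv2.triangulatePoints(A[0],A[1],np.array(u,float).reshape(2,1),np.array(v,float).reshape(2,1));return (X[:3]/X[3]).ravel()
bl=tri(np.array((232,97))/4.2+o,(340,93));br=tri(np.array((463,57))/4.2+o,(386,124));print("bar",bl,br,"len",np.linalg.norm(br-bl))
k=tri(np.array((346,76))/4.2+o,(363,108.5));print(k)
h=ctr+Rz@[.09,0];d=Rz.T@(k[:2]-h);print("cover ang",np.arctan2(k[2]-.104,-d[0]),"r",np.hypot(k[2]-.104,d[0]))
ax=(ax+ctr+Rz@[0,-.05])/2
for n,p in(("stripe",(.596,-.1432)),("ptr",(.5215,-.1325))):
    e=np.array(p)-ax;print(n,np.arctan2(e[1],e[0]),np.linalg.norm(e))
from scipy.spatial.transform import Rotation as Ro
print(Ro.from_rotvec(ctrl.get_state()["tool_rot"]).as_matrix())
E
```

```text
rim FL,FR,NR,NL [array([0.6355, 0.1187]), array([ 0.6829, -0.1951]), array([ 0.508, -0.217]), array([0.471 , 0.0978])] sides [np.float64(0.16577945929285615), np.float64(0.31741107965745585), np.float64(0.1763099181861345), np.float64(0.31698623915952023)]
ctr [ 0.5743 -0.0489] yaw 0.1334842486845473
axis by model [ 0.581  -0.0985] hinge [ 0.6635 -0.0369] bar shut [ 0.4405 -0.0669]
disc [ 0.5805 -0.0979] knob [ 0.5787 -0.0984]
bar [0.6681 0.0213 0.3226] [ 0.6873 -0.0897  0.3169] len 0.11278711841946104
[ 0.6792 -0.0336  0.3176]
cover ang 1.6454907833476387 r 0.2142385771652838
stripe -1.2437266636575186 0.04752050658082668
ptr -2.616689589925013 0.06844811095281356
[[-0.9654  0.2607 -0.0004]
 [ 0.2607  0.9654 -0.0017]
 [-0.0001 -0.0017 -1.    ]]
```

Emit:
step_arm(commands=[{"travel": [-0.036,-0.034,0],"turn": [0,0,-2.4]},{"travel": [-0.072,-0.068,0],"turn": [0,0,-2.4]},{"travel": [-0.108,-0.102,0],"turn": [0,0,-2.4]},{"travel": [-0.144,-0.136,0],"turn": [0,0,-2.4]},{"travel": [-0.18,-0.17,0],"turn": [0,0,-2.4]}], gripper=0.6, force=20)

```text
time: 0.6
position: [0.2996, 0.4144, 0.2362]
tool_rot: [-0.348, -3.122, 0.0]
ft_force: [0.9, 0.3, -0.1]
grip_width: 0.648
grip_force: 0.0
```

Emit:
step_arm(commands=[{"travel": [-0.035,-0.035,0],"turn": [0,0,0]},{"travel": [-0.07,-0.07,0],"turn": [0,0,0]},{"travel": [-0.105,-0.105,0],"turn": [0,0,0]},{"travel": [-0.14,-0.14,0],"turn": [0,0,0]},{"travel": [-0.175,-0.175,0],"turn": [0,0,0]}])

```text
time: 1.1
position: [0.4317, 0.2053, 0.2364]
tool_rot: [-0.348, -3.122, -0.001]
ft_force: [-0.2, 0.4, -0.0]
grip_width: 0.599
grip_force: 0.0
```

Emit:
step_arm(commands=[{"travel": [-0.035,-0.035,0],"turn": [0,0,0]},{"travel": [-0.07,-0.07,0],"turn": [0,0,0]},{"travel": [-0.105,-0.105,0],"turn": [0,0,0]},{"travel": [-0.137,-0.143,0],"turn": [0,0,0]},{"travel": [-0.137,-0.143,0.04],"turn": [0,0,0]}])

```text
time: 1.6
position: [0.5392, 0.0292, 0.2011]
tool_rot: [0.364, 3.108, -0.001]
ft_force: [-0.3, 0.1, -0.7]
grip_width: 0.604
grip_force: 0.0
```

```bash
python3 - <<'E'
from h import *
s=ctrl.get_state();print(s["position"],s["tool_rot"])
a=ctrl.get_image("side");cv2.imwrite("pics/s1.png",cv2.cvtColor(cv2.resize(a[100:310,180:460],None,fx=2.8,fy=2.8),cv2.COLOR_RGB2BGR))
E
```

```text
[0.53924863 0.02921813 0.20109795] [ 3.64023938e-01  3.10799982e+00 -9.91358289e-04]
```

View pics/s1.png

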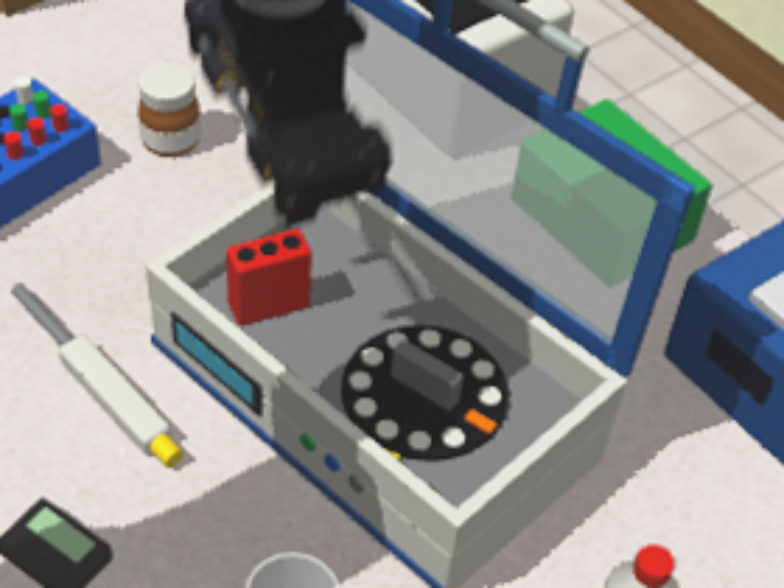

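The picture shows the gripper above the block (crop 270,275), still settling. I'll let it settle, then descend.

Emit:
step_arm(commands=[{"travel": [0,0,0],"turn": [0,0,0]},{"travel": [0,0,0.02],"turn": [0,0,0]},{"travel": [0,0,0.035],"turn": [0,0,0]},{"travel": [0,0,0.04],"turn": [0,0,0]},{"travel": [0,0,0.04],"turn": [0,0,0]}])

```text
time: 2.15
position: [0.5328, 0.0384, 0.1563]
tool_rot: [-0.346, -3.121, 0.0]
ft_force: [0.5, 0.2, -0.8]
grip_width: 0.601
grip_force: 0.0
```

```bash
python3 - <<'E'
from h import *
s=ctrl.get_state();print(s["position"],s["tool_rot"])
a=ctrl.get_image("side");b=ctrl.get_image("top")
c=np.hstack([cv2.resize(a[160:260,220:340],(480,400)),cv2.resize(b[150:250,220:300],(320,400))])
cv2.imwrite("pics/s2.png",cv2.cvtColor(c,cv2.COLOR_RGB2BGR))
E
```

```text
[0.53284487 0.03837281 0.15633077] [-3.45520593e-01 -3.12148651e+00  2.53495444e-04]
```

View pics/s2.png

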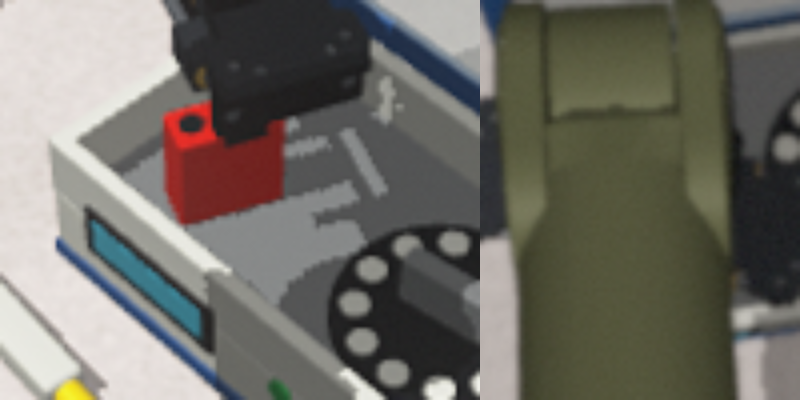

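The side crop shows the finger in front of the block's right part at (240,120). The grasp is aligned to within about a centimetre, so I'll descend and grip.

Emit:
step_arm(commands=[{"travel": [0,0,0.03],"turn": [0,0,0]},{"travel": [0,0,0.05],"turn": [0,0,0]},{"travel": [0,0,0.058],"turn": [0,0,0]},{"travel": [0,0,0.058],"turn": [0,0,0]},{"travel": [0,0,0.058],"turn": [0,0,0]}])

```text
time: 2.75
position: [0.5342, 0.0377, 0.0997]
tool_rot: [0.348, 3.121, 0.001]
ft_force: [-0.3, 1.2, 0.6]
grip_width: 0.6
grip_force: 0.0
```

Emit:
step_arm(commands=[{"travel": [0,0,0],"turn": [0,0,0]},{"travel": [0,0,0],"turn": [0,0,0]},{"travel": [0,0,0],"turn": [0,0,0]},{"travel": [0,0,0],"turn": [0,0,0]},{"travel": [0,0,-0.005],"turn": [0,0,0]}], gripper=0.1, force=20)

```text
time: 3.25
position: [0.5326, 0.0376, 0.1031]
tool_rot: [-0.347, -3.121, 0.001]
ft_force: [-0.8, 0.2, -2.0]
grip_width: 0.322
grip_force: 20.0
```

Emit:
step_arm(commands=[{"travel": [0,0,-0.03],"turn": [0,0,0]},{"travel": [0,0,-0.07],"turn": [0,0,0]},{"travel": [0,0,-0.11],"turn": [0,0,0]},{"travel": [0,0,-0.14],"turn": [0,0,0]},{"travel": [0,0,-0.14],"turn": [0,0,0]}])

```text
time: 3.75
position: [0.5358, 0.0375, 0.2485]
tool_rot: [0.347, 3.114, 0.005]
ft_force: [0.3, -0.7, -1.9]
grip_width: 0.321
grip_force: 20.0
```

Emit:
step_arm(commands=[{"travel": [-0.001,-0.03,0],"turn": [0,0,0]},{"travel": [-0.003,-0.075,0],"turn": [0,0,0]},{"travel": [-0.005,-0.12,0],"turn": [0,0,0]},{"travel": [-0.006,-0.165,0],"turn": [0,0,0]},{"travel": [-0.008,-0.21,0],"turn": [0,0,0]}])

```text
time: 4.25
position: [0.4935, -0.1705, 0.2425]
tool_rot: [-0.347, -3.121, -0.001]
ft_force: [0.7, -0.4, -3.0]
grip_width: 0.322
grip_force: 20.0
```

Emit:
step_arm(commands=[{"travel": [-0.002,-0.045,0],"turn": [0,0,0]},{"travel": [-0.003,-0.09,0],"turn": [0,0,0]},{"travel": [-0.005,-0.125,0],"turn": [0,0,0]},{"travel": [-0.005,-0.146,0],"turn": [0,0,0]},{"travel": [-0.005,-0.146,0],"turn": [0,0,0]}])

```text
time: 4.75
position: [0.4648, -0.3164, 0.2426]
tool_rot: [-0.358, -3.119, 0.003]
ft_force: [-0.4, -0.1, -2.2]
grip_width: 0.32
grip_force: 20.0
```

Emit:
step_arm(commands=[{"travel": [0,0,0.03],"turn": [0,0,0]},{"travel": [0,0,0.07],"turn": [0,0,0]},{"travel": [0,0,0.11],"turn": [0,0,0]},{"travel": [0,0,0.14],"turn": [0,0,0]},{"travel": [0,0,0.14],"turn": [0,0,0]}])

```text
time: 5.25
position: [0.4646, -0.3089, 0.0986]
tool_rot: [-0.345, -3.113, -0.006]
ft_force: [-0.7, 0.9, -0.8]
grip_width: 0.318
grip_force: 20.0
```

```bash
python3 - <<'E'
from h import *
s=ctrl.get_state();print(s["position"],s["tool_rot"])
a=ctrl.get_image("side");b=ctrl.get_image("top")
c=np.hstack([cv2.resize(a[270:420,260:440],(480,400)),cv2.resize(b[180:300,350:446],(320,400))])
cv2.imwrite("pics/s3.png",cv2.cvtColor(c,cv2.COLOR_RGB2BGR))
E
```

```text
[ 0.46461461 -0.30890176  0.09861496] [-0.34484339 -3.1128951  -0.00560234]
```

View pics/s3.png

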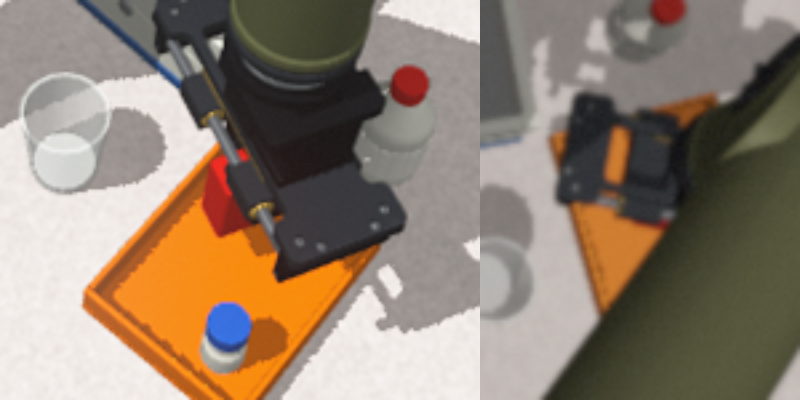

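The block is over the tray, clear of the vial (crop 225,340) and the bottle. Lowering it now.

Emit:
step_arm(commands=[{"travel": [0,0,0.02],"turn": [0,0,0]},{"travel": [0,0,0.04],"turn": [0,0,0]},{"travel": [0,0,0.05],"turn": [0,0,0]},{"travel": [0,0,0.058],"turn": [0,0,0]},{"travel": [0,0,0.06],"turn": [0,0,0]}])

```text
time: 5.85
position: [0.4681, -0.3125, 0.044]
tool_rot: [0.347, 3.122, 0.0]
ft_force: [-2.1, 4.0, 14.0]
grip_width: 0.316
grip_force: 20.0
```

Emit:
step_arm(commands=[{"travel": [0,0,0],"turn": [0,0,0]},{"travel": [0,0,0],"turn": [0,0,0]},{"travel": [0,0,0.001],"turn": [0,0,0]}])

```text
time: 6.15
position: [0.4683, -0.3129, 0.0439]
tool_rot: [0.348, 3.121, 0.0]
ft_force: [-3.4, 2.4, 12.6]
grip_width: 0.322
grip_force: 20.0
```

Emit:
step_arm(commands=[{"travel": [0,0,-0.001],"turn": [0,0,0]},{"travel": [0,0,-0.001],"turn": [0,0,0]},{"travel": [0,0,-0.001],"turn": [0,0,0]},{"travel": [0,0,-0.02],"turn": [0,0,0]},{"travel": [0,0,-0.05],"turn": [0,0,0]}], gripper=0.5)

```text
time: 6.65
position: [0.4662, -0.3116, 0.0914]
tool_rot: [-0.348, -3.118, -0.001]
ft_force: [1.1, -0.3, 0.4]
grip_width: 0.497
grip_force: 0.0
```

Emit:
step_arm(commands=[{"travel": [0,0,-0.045],"turn": [0,0,0]},{"travel": [0,0,-0.09],"turn": [0,0,0]},{"travel": [0,0,-0.13],"turn": [0,0,0]},{"travel": [0,0,-0.15],"turn": [0,0,0]},{"travel": [0,0,-0.15],"turn": [0,0,0]}], gripper=0.0)

```text
time: 7.15
position: [0.4692, -0.3138, 0.246]
tool_rot: [0.347, 3.116, -0.002]
ft_force: [-0.2, -0.5, -0.1]
grip_width: 0.132
grip_force: 0.0
```

```bash
python3 - <<'E'
from h import *
np.set_printoptions(precision=4,suppress=True)
s=ctrl.get_state();print(s["position"],s["tool_rot"])
a=ctrl.get_image("side")
for b in blobs(a,(0,150,60),(6,255,255),(290,310,405,390))[:2]: print(b[0],b[1],ray("side",b[1],.04))
# push path: analyser frame; bar angle alpha (knob end opposite stripe), finger face behind bar
ax=np.array([.580,-.0983]);print("proj",proj("side",[.468,-.312,.04]))
E
```

```text
[ 0.4692 -0.3138  0.246 ] [ 0.3472  3.116  -0.0021]
834 [354.7638 353.9436] [ 0.4675 -0.3139  0.04  ]
proj (np.float64(354.3066438862513), np.float64(352.99928181373343))
```

```bash
cat > push.py <<'E'
from h import *
import sys
ty=np.radians(77.3);Ty=np.array([np.cos(ty),np.sin(ty)]);Tx=np.array([-Ty[1],Ty[0]])
ax=np.array([.580,-.0983])
def centre(deg,gap=0,rc=.018):
    t=np.radians(deg);u=np.array([np.cos(t),np.sin(t)]);n=np.array([-u[1],u[0]])
    c=-np.sign(n@Tx)*.0095*Tx-np.sign(n@Ty)*.015*Ty   # contact corner offset
    return ax+n*(.007+gap)+u*rc-c
def tool(d): return [round(float(d@Tx),4),round(float(d@Ty),4)]
E
python3 - <<'E'
from push import *
st=np.array([.468,-.312]);p0=centre(108.7,.015)
print(p0,tool(p0-st))
for a in [108.7,100,92,84,76,68,60,52,44,38,34,30]: print(a,tool(centre(a)-p0))
print("corner choice check",[np.round(centre(a)-ax,4).tolist() for a in(108.7,80,60,30)])
E
```

```text
[ 0.54082507 -0.10084818] [-0.0246, 0.222]
108.7 [-0.0128, 0.0078]
100 [-0.0148, 0.01]
92 [-0.0168, 0.0117]
84 [-0.0191, 0.0132]
76 [-0.0216, 0.0443]
68 [-0.0242, 0.045]
60 [-0.0268, 0.0454]
52 [-0.0295, 0.0454]
44 [-0.0322, 0.045]
38 [-0.0341, 0.0445]
34 [-0.0354, 0.044]
30 [-0.0366, 0.0434]
corner choice check [[-0.025, 0.0023], [-0.0163, 0.0064], [-0.003, 0.0358], [0.0061, 0.0318]]
```

```bash
cat >> push.py <<'E'
def cen2(a,gap=0):
    if a<77.3: return centre(a,gap,.010)
    t=np.radians(a);u=np.array([np.cos(t),np.sin(t)]);n=np.array([-u[1],u[0]])
    E=ax+.027*u+.007*n
    return (E@Tx+.0095+gap)*Tx+((ax+.020*u)@Ty)*Ty
E
python3 - <<'E'
from push import *
st=np.array([.468,-.312]);p0=cen2(108.7,.012)
print(p0,tool(p0-st))
for a in [108.7,100,92,84,78,72,68,60,52,44,38,34,30]: print(a,tool(cen2(a)-p0))
E
```

```text
[ 0.54322723 -0.07251376] [-0.0207, 0.2502]
108.7 [-0.012, -0.0]
100 [-0.0152, 0.0014]
92 [-0.0184, 0.0023]
84 [-0.0219, 0.0028]
78 [-0.0247, 0.0029]
72 [-0.026, 0.0085]
68 [-0.0268, 0.0089]
60 [-0.0283, 0.0096]
52 [-0.03, 0.01]
44 [-0.0317, 0.0101]
38 [-0.033, 0.0101]
34 [-0.0338, 0.01]
30 [-0.0346, 0.0099]
```

Emit:
step_arm(commands=[{"travel": [-0.003,0.04,0],"turn": [0,0,0]},{"travel": [-0.007,0.085,0],"turn": [0,0,0]},{"travel": [-0.01,0.13,0],"turn": [0,0,0]},{"travel": [-0.014,0.175,0],"turn": [0,0,0]},{"travel": [-0.018,0.215,0],"turn": [0,0,0]}])

```text
time: 7.7
position: [0.532, -0.1039, 0.2406]
tool_rot: [-0.345, -3.12, -0.001]
ft_force: [0.7, -0.4, -0.3]
grip_width: 0.005
grip_force: 0.0
```

Emit:
step_arm(commands=[{"travel": [-0.003,0.035,0],"turn": [0,0,0]},{"travel": [-0.003,0.035,0.02],"turn": [0,0,0]},{"travel": [-0.003,0.035,0.06],"turn": [0,0,0]},{"travel": [-0.003,0.035,0.1],"turn": [0,0,0]},{"travel": [-0.003,0.035,0.12],"turn": [0,0,0]}])

```text
time: 8.2
position: [0.5396, -0.0728, 0.1172]
tool_rot: [-0.347, -3.115, 0.002]
ft_force: [0.3, -0.1, 0.3]
grip_width: 0.004
grip_force: 0.0
```

Emit:
step_arm(commands=[{"travel": [0,0,0],"turn": [0,0,0]},{"travel": [0,0,0.015],"turn": [0,0,0]},{"travel": [0,0,0.03],"turn": [0,0,0]},{"travel": [0,0,0.034],"turn": [0,0,0]},{"travel": [0,0,0.034],"turn": [0,0,0]}])

```text
time: 8.7
position: [0.5428, -0.0733, 0.088]
tool_rot: [-0.348, -3.121, 0.0]
ft_force: [0.1, -0.1, 0.0]
grip_width: -0.001
grip_force: 0.0
```

Now the push.

Emit:
step_arm(commands=[{"travel": [-0.006,0,0],"turn": [0,0,0]},{"travel": [-0.012,0,0],"turn": [0,0,0]},{"travel": [-0.015,0.001,0],"turn": [0,0,0]},{"travel": [-0.018,0.002,0],"turn": [0,0,0]},{"travel": [-0.022,0.003,0],"turn": [0,0,0]}])

```text
time: 9.2
position: [0.5652, -0.0741, 0.0884]
tool_rot: [-0.346, -3.121, -0.002]
ft_force: [-3.2, 3.8, 0.9]
grip_width: 0.002
grip_force: 1.6
```

```bash
cat > look.py <<'E'
from h import *
import sys
a=ctrl.get_image("side");cv2.imwrite("pics/l_side.png",cv2.cvtColor(a,cv2.COLOR_RGB2BGR))
for b in blobs(a,(7,150,80),(18,255,255),(295,200,375,275),8)[:2]:
    p=ray("side",b[1],.067)[:2];e=p-[.580,-.0983];print("stripe",b[0],p,"deg",np.degrees(np.arctan2(e[1],e[0])),"r",np.linalg.norm(e))
E
python3 look.py
```

```text
stripe 57 [ 0.57744945 -0.14445537] deg -93.16294826402266 r 0.04622578756174244
```

Emit:
step_arm(commands=[{"travel": [-0.001,0.007,0],"turn": [0,0,0]},{"travel": [-0.005,0.0135,0],"turn": [0,0,0]},{"travel": [-0.009,0.014,0],"turn": [0,0,0]},{"travel": [-0.0115,0.014,0],"turn": [0,0,0]},{"travel": [-0.0115,0.014,0],"turn": [0,0,0]}])

```text
time: 9.75
position: [0.5804, -0.0637, 0.0885]
tool_rot: [0.347, 3.121, 0.001]
ft_force: [-0.2, 0.6, -0.2]
grip_width: 0.005
grip_force: 0.5
```

```bash
python3 look.py
```

```text
stripe 58 [ 0.55169519 -0.13486642] deg -127.74222890546835 r 0.04624138075476887
```

Emit:
step_arm(commands=[{"travel": [-0.0025,0,0],"turn": [0,0,0]},{"travel": [-0.0045,-0.001,0],"turn": [0,0,0]},{"travel": [-0.007,-0.002,0],"turn": [0,0,0]},{"travel": [-0.007,-0.002,0],"turn": [0,0,0]}])

```text
time: 10.2
position: [0.5868, -0.0675, 0.0888]
tool_rot: [0.348, 3.121, 0.0]
ft_force: [-1.4, 2.7, -0.5]
grip_width: 0.008
grip_force: 0.9
```

```bash
python3 look.py
```

```text
stripe 58 [ 0.54076435 -0.12343794] deg -147.352673148071 r 0.046597771097874746
```

Emit:
step_arm(commands=[{"travel": [0.007,0.007,0],"turn": [0,0,0]},{"travel": [0.012,0.01,-0.01],"turn": [0,0,0]},{"travel": [0.02,0.01,-0.05],"turn": [0,0,0]},{"travel": [0.04,0.01,-0.09],"turn": [0,0,0]},{"travel": [0.07,0.01,-0.12],"turn": [0,0,0]}])

```text
time: 10.75
position: [0.5206, -0.0431, 0.2116]
tool_rot: [0.349, 3.118, -0.001]
ft_force: [0.6, 0.3, 1.6]
grip_width: 0.008
grip_force: 0.0
```

Emit:
step_arm(commands=[{"travel": [0.03,0.03,-0.02],"turn": [0,0,8]},{"travel": [0.06,0.06,-0.05],"turn": [0,0,16]},{"travel": [0.09,0.1,-0.08],"turn": [0,0,24]},{"travel": [0.1,0.14,-0.11],"turn": [0,0,32]},{"travel": [0.1,0.18,-0.14],"turn": [0,0,40]}])

```text
time: 11.25
position: [0.4592, 0.1284, 0.3305]
tool_rot: [1.353, 2.835, 0.003]
ft_force: [1.2, -0.5, -0.1]
grip_width: 0.005
grip_force: 0.0
```

```bash
python3 look.py; python3 - <<'E'
from h import *
np.set_printoptions(precision=3,suppress=True)
s=ctrl.get_state();print(s["position"],s["tool_rot"],s["joint_positions"])
b=ctrl.get_image("top");a=ctrl.get_image("side")
c=np.hstack([cv2.resize(a[60:290,260:420],(400,575)),cv2.resize(b[100:245,275:375],(396,575))])
cv2.imwrite("pics/s4.png",cv2.cvtColor(c,cv2.COLOR_RGB2BGR))
E
```

```text
stripe 52 [ 0.54084352 -0.12344644] deg -147.29126982808864 r 0.046535715954235723
[0.461 0.138 0.335] [1.35  2.832 0.018] [-0.779 -0.101  0.404  1.711  0.035  1.512  0.303]
```

View pics/s4.png

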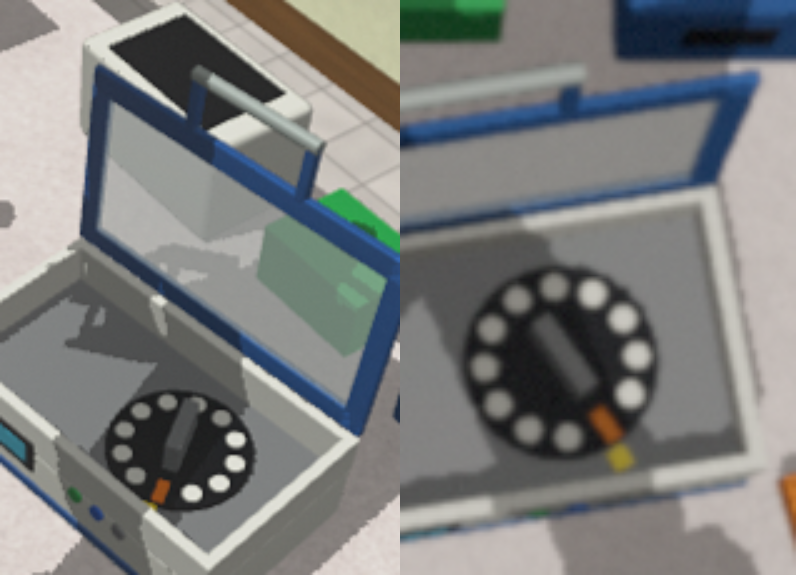

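```bash
python3 - <<'E'
from h import *
np.set_printoptions(precision=4,suppress=True)
def tri(u,v):
    A=[]
    for n in("top","side"):
        m=ctrl.camera_model(n);K=np.array([[m["fx"],0,m["cx"]],[0,m["fy"],m["cy"]],[0,0,1]]);A.append(K@np.c_[m["R"],m["t"]])
    X=cv2.triangulatePoints(A[0],A[1],np.array(u,float).reshape(2,1),np.array(v,float).reshape(2,1));return (X[:3]/X[3]).ravel()
k=tri((292.4,123.1),(363.6,104));print(k,tri((264.8,128),(340.5,89)),tri((320.2,118.4),(387,119.2)))
yaw=.1335;X=np.array([np.cos(yaw),np.sin(yaw)]);h=np.array([.6635,-.0369]);d=X@(k[:2]-h);print("ang",np.degrees(np.arctan2(k[2]-.104,-d)),"r",np.hypot(k[2]-.104,d))
for a in(92,94,96,98): 
    q=np.array([*(h-X*.225*np.cos(np.radians(a))),.104+.225*np.sin(np.radians(a))]);print(a,q,proj("top",q),proj("side",q))
E
```

```text
[ 0.6769 -0.0339  0.3289] [0.6667 0.0214 0.332 ] [ 0.6855 -0.0895  0.3282]
ang 93.49229819430865 r 0.22529138366733376
92 [ 0.6713 -0.0359  0.3289] (np.float64(293.658271312212), np.float64(125.42453757073181)) (np.float64(361.4044549819145), np.float64(105.77143065531565))
94 [ 0.6791 -0.0348  0.3285] (np.float64(293.07813563944245), np.float64(121.73979190653965)) (np.float64(364.2942258369735), np.float64(104.11935910424975))
96 [ 0.6868 -0.0338  0.3278] (np.float64(292.4966094824693), np.float64(118.1152027752405)) (np.float64(367.1354424475238), np.float64(102.60503326212718))
98 [ 0.6945 -0.0327  0.3268] (np.float64(291.91485101070975), np.float64(114.55765996315534)) (np.float64(369.9234979757352), np.float64(101.22957309284588))
```

Emit:
step_arm(commands=[{"travel": [-0.02,0.004,-0.03],"turn": [0,0,7.5]},{"travel": [-0.06,0.012,-0.055],"turn": [0,0,15]},{"travel": [-0.105,0.021,-0.061],"turn": [0,0,22.5]},{"travel": [-0.15,0.03,-0.061],"turn": [0,0,29.7]},{"travel": [-0.195,0.039,-0.061],"turn": [0,0,29.7]}], gripper=0.5)

```text
time: 11.9
position: [0.6153, -0.0007, 0.3901]
tool_rot: [2.029, 2.396, 0.0]
ft_force: [0.6, 0.7, 0.4]
grip_width: 0.376
grip_force: 0.0
```

Emit:
step_arm(commands=[{"travel": [0,0,0],"turn": [0,0,0]},{"travel": [0,0,0],"turn": [0,0,0]},{"travel": [0,0,0],"turn": [0,0,0]}])

```text
time: 12.2
position: [0.6138, 0.0022, 0.3895]
tool_rot: [-2.026, -2.401, -0.0]
ft_force: [0.6, 0.2, -0.1]
grip_width: 0.492
grip_force: 0.0
```

Emit:
step_arm(commands=[{"travel": [-0.018,0.022,0],"turn": [0,0,2]},{"travel": [-0.036,0.044,0],"turn": [0,0,2]},{"travel": [-0.046,0.056,0],"turn": [0,0,2]},{"travel": [-0.046,0.056,0],"turn": [0,0,2]},{"travel": [-0.046,0.056,0],"turn": [0,0,2]}])

```text
time: 12.7
position: [0.6767, -0.0328, 0.39]
tool_rot: [-2.066, -2.366, -0.002]
ft_force: [0.6, 0.2, 1.1]
grip_width: 0.501
grip_force: 0.0
```

```bash
python3 - <<'E'
from h import *
s=ctrl.get_state();print(s["position"],s["tool_rot"],s["joint_positions"].round(2))
a=ctrl.get_image("side");cv2.imwrite("pics/s5.png",cv2.cvtColor(cv2.resize(a[40:190,280:440],(640,600)),cv2.COLOR_RGB2BGR))
E
```

```text
[ 0.67671968 -0.03284     0.38996696] [-2.06627098e+00 -2.36572192e+00 -1.51823546e-03] [-0.41  0.41  0.64  1.11 -0.24  1.69  0.3 ]
```

View pics/s5.png

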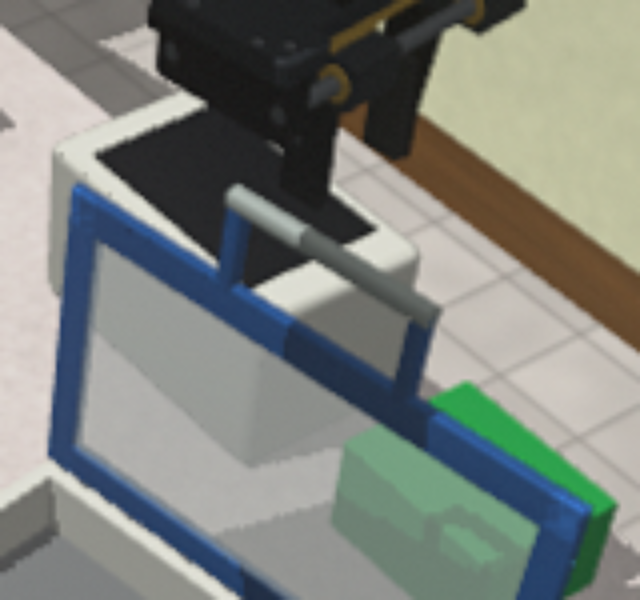

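The two fingers (crop 310,160 and 390,120) are on either side of the bar, at mid-length. Descending and gripping.

Emit:
step_arm(commands=[{"travel": [0,0,0.02],"turn": [0,0,0]},{"travel": [0,0,0.04],"turn": [0,0,0]},{"travel": [0,0,0.058],"turn": [0,0,0]},{"travel": [0,0,0.066],"turn": [0,0,0]},{"travel": [0,0,0.066],"turn": [0,0,0]}])

```text
time: 13.25
position: [0.6765, -0.0325, 0.3229]
tool_rot: [-2.065, -2.365, -0.0]
ft_force: [0.3, 0.0, 0.0]
grip_width: 0.502
grip_force: 0.0
```

Emit:
step_arm(commands=[{"travel": [0,0,0],"turn": [0,0,0]},{"travel": [0,0,0],"turn": [0,0,0]},{"travel": [0,0,0],"turn": [0,0,0]},{"travel": [0,0,0],"turn": [0,0,0]},{"travel": [0,0,0],"turn": [0,0,0]}], gripper=0.0, force=20)

```text
time: 13.75
position: [0.6777, -0.0338, 0.3236]
tool_rot: [2.068, 2.365, 0.001]
ft_force: [-0.0, -0.5, 2.0]
grip_width: 0.129
grip_force: 15.5
```

Emit:
step_arm(commands=[{"travel": [0,-0.01,0],"turn": [0,0,0]},{"travel": [0,-0.0255,0],"turn": [0,0,0]},{"travel": [0,-0.045,0.002],"turn": [0,0,0]},{"travel": [0,-0.0645,0.0055],"turn": [0,0,0]},{"travel": [0,-0.083,0.0105],"turn": [0,0,0]}])

```text
time: 14.25
position: [0.5944, -0.0463, 0.3132]
tool_rot: [2.068, 2.363, 0.0]
ft_force: [0.8, -2.4, 2.6]
grip_width: 0.132
grip_force: 20.0
```

Emit:
step_arm(commands=[{"travel": [0,-0.018,0.007],"turn": [0,0,0]},{"travel": [0,-0.036,0.0155],"turn": [0,0,0]},{"travel": [0,-0.053,0.0255],"turn": [0,0,0]},{"travel": [0,-0.069,0.0365],"turn": [0,0,0]},{"travel": [0,-0.084,0.0495],"turn": [0,0,0]}])

```text
time: 14.75
position: [0.5111, -0.0583, 0.2633]
tool_rot: [2.068, 2.362, -0.001]
ft_force: [2.0, -4.7, 0.6]
grip_width: 0.128
grip_force: 20.0
```

Emit:
step_arm(commands=[{"travel": [0,-0.014,0.014],"turn": [0,0,0]},{"travel": [0,-0.0265,0.029],"turn": [0,0,0]},{"travel": [0,-0.0375,0.0455],"turn": [0,0,0]},{"travel": [0,-0.047,0.0625],"turn": [0,0,0]},{"travel": [0,-0.0535,0.0765],"turn": [0,0,0]}])

```text
time: 15.25
position: [0.4578, -0.0655, 0.186]
tool_rot: [2.068, 2.362, -0.002]
ft_force: [1.1, -4.5, -1.0]
grip_width: 0.129
grip_force: 20.0
```

Emit:
step_arm(commands=[{"travel": [0,-0.005,0.013],"turn": [0,0,0]},{"travel": [0,-0.009,0.026],"turn": [0,0,0]},{"travel": [0,-0.012,0.037],"turn": [0,0,0]},{"travel": [0,-0.0145,0.049],"turn": [0,0,0]},{"travel": [0,-0.016,0.0585],"turn": [0,0,0]}])

```text
time: 15.75
position: [0.4424, -0.0671, 0.1276]
tool_rot: [2.068, 2.363, -0.002]
ft_force: [1.0, -4.6, 0.5]
grip_width: 0.127
grip_force: 20.0
```

Emit:
step_arm(commands=[{"travel": [0,-0.001,0.008],"turn": [0,0,0]},{"travel": [0,-0.0015,0.0155],"turn": [0,0,0]},{"travel": [0,-0.002,0.0215],"turn": [0,0,0]},{"travel": [0,-0.002,0.0265],"turn": [0,0,0]},{"travel": [0,-0.002,0.0285],"turn": [0,0,0]}])

```text
time: 16.25
position: [0.4406, -0.067, 0.0993]
tool_rot: [2.068, 2.364, -0.002]
ft_force: [-0.5, -4.9, 2.4]
grip_width: 0.127
grip_force: 20.0
```

Emit:
step_arm(commands=[{"travel": [0,0,0.001],"turn": [0,0,0]},{"travel": [0,0,0.002],"turn": [0,0,0]},{"travel": [0,0,0.003],"turn": [0,0,0]},{"travel": [0,0,0.003],"turn": [0,0,0]}])

```text
time: 16.65
position: [0.4407, -0.067, 0.0988]
tool_rot: [-2.068, -2.364, 0.002]
ft_force: [-7.8, -5.5, 19.6]
grip_width: 0.131
grip_force: 20.1
```

Firm stop: the cover is shut. Relaxing the push, opening partway and rising.

Emit:
step_arm(commands=[{"travel": [0,0,-0.002],"turn": [0,0,0]},{"travel": [0,0,-0.002],"turn": [0,0,0]}])

```text
time: 16.85
position: [0.4406, -0.067, 0.0991]
tool_rot: [2.068, 2.364, -0.002]
ft_force: [-1.0, -4.9, 3.9]
grip_width: 0.131
grip_force: 20.1
```

Emit:
step_arm(commands=[{"travel": [0,0,0],"turn": [0,0,0]},{"travel": [0,0,0],"turn": [0,0,0]},{"travel": [0,0,0],"turn": [0,0,0]},{"travel": [0,0,0],"turn": [0,0,0]},{"travel": [0,0,0],"turn": [0,0,0]}], gripper=0.42)

```text
time: 17.35
position: [0.4411, -0.0653, 0.0988]
tool_rot: [-2.068, -2.365, -0.0]
ft_force: [-0.5, 0.9, 0.1]
grip_width: 0.408
grip_force: 0.0
```

Emit:
step_arm(commands=[{"travel": [0,0,-0.02],"turn": [0,0,0]},{"travel": [0,0,-0.05],"turn": [0,0,0]},{"travel": [0,0,-0.09],"turn": [0,0,0]},{"travel": [0,0,-0.12],"turn": [0,0,0]},{"travel": [0,0,-0.12],"turn": [0,0,0]}])

```text
time: 17.85
position: [0.4439, -0.0656, 0.223]
tool_rot: [2.065, 2.361, 0.01]
ft_force: [0.3, -0.0, -0.1]
grip_width: 0.414
grip_force: 0.0
```

Emit:
step_arm(commands=[{"travel": [0.03,0,0],"turn": [0,0,0]},{"travel": [0.07,0,0],"turn": [0,0,0]},{"travel": [0.11,0,0],"turn": [0,0,0]},{"travel": [0.15,0,0],"turn": [0,0,0]},{"travel": [0.15,0,0],"turn": [0,0,0]}])

```text
time: 18.35
position: [0.4195, 0.0885, 0.2177]
tool_rot: [-2.056, -2.373, 0.001]
ft_force: [1.0, -0.9, 0.2]
grip_width: 0.424
grip_force: 0.0
```

```bash
python3 look.py; python3 - <<'E'
from h import *
a=ctrl.get_image("side");cv2.imwrite("pics/s6.png",cv2.cvtColor(a,cv2.COLOR_RGB2BGR))
E
```

```text
(no output)
```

View pics/s6.png

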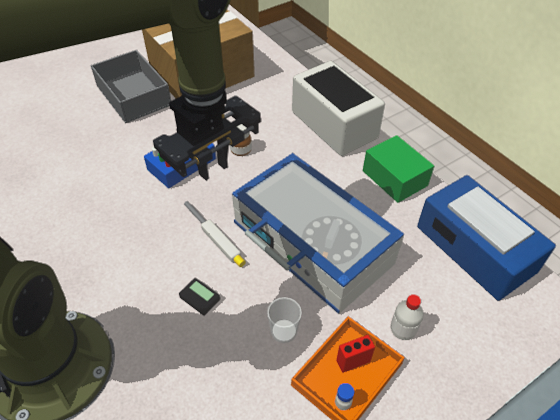

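The final picture shows the cover flat on the rim (320,215), the block upright in the tray (355,352) beside the vial (345,393), and the arm clear of everything.

```bash
python3 -c "
from bench import ctrl
print(ctrl.close_job())"
```

```text
the job is handed in; nothing more can be done
None
```

I handed the job in at about 18 s, and the hand-in returned no verdict: the red block stands upright in the tray beside the vial, the stripe was within about 2° of the pointer when last measured before the cover closed, the cover is shut on its stop, and the arm is clear of everything.

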